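# Tuck the transfer plate under the checkweigher's lapped flap

### The job

Take the wide transfer plate by its grip bar, lay it on the weighing machine's infeed deck and slide its long front edge under the lapped flap, square and fully home against the ledge, without lifting the flap. Finish while still gripping the bar and pressing the plate firmly flat on the deck, as if a colleague were about to screw it down: do not let go. Leave the narrow plate and everything else where it is.

Things in the scene. Friction and masses are not known exactly. Their poses are not given: they have to be found in the camera images.
- wide_grip (a point): Middle of the grip bar of the WIDE transfer plate (the one to fit), 30 mm above the plate's underside. The bar is steel, 12 mm thick along x, 70 mm long along y, top 46 mm above the underside. z up; +x is the plate's front: the bare leaf reaches 105 mm ahead of this point, the rear edge is 25 mm behind it. The plate starts flat on the table, left or right of the machine.
- wide_left (a point): Left front corner of the wide plate, on its underside: from wide_grip 105 mm along +x, 70 mm along +y, 30 mm down. Same axes as wide_grip.
- wide_right (a point): Right front corner of the wide plate, on its underside: from wide_grip 105 mm along +x, 70 mm along -y, 30 mm down. Same axes as wide_grip.
- narrow_grip (a point): A spare NARROW plate, to be left alone: like the wide one but only 85 mm wide; it lies on the other side of the machine. Point on the middle of its bar, 30 mm above the table.
- infeed: Fixed bench-top weighing conveyor. Origin on the table straight below the middle of the flap's free edge; +x into the machine (roughly away from the robot), z up. Its bare dark steel infeed deck is 60 mm high, 220 mm wide (y), and reaches from x = -160 mm to under the flap. Beyond x = 90 mm: belt at deck height, side frames 75 mm high and, at -y, a drive housing 87 mm high.
- flap_edge (a point): Point on the deck's top, straight below the middle of the flap's free edge (60 mm above infeed's origin); same axes. Under the flap a ledge 7 mm high stands on the deck, its near face at x = 35 mm: it stops the plate.
- flap (a joint): Blue flap lapped over the deck, 200 mm wide, 4 mm thick, from x = 0 to its hinge at x = 90 mm; underside 9.5 mm above the deck; its lip (x = 0 to -12 mm) is turned up about 7 mm as a lead-in. Value: 0 = down on its rest, level; grows as the free edge is lifted (0.1 rad is 9 mm there). 2 to 3 N at the edge lift it; it springs shut.
- parcel_mid (a point): Bystander: cardboard parcel 90 x 110 x 60 mm on the machine's belt, beyond the flap; its centre.
- tape_roll_mid (a point): Bystander: cardboard roll core lying flat, 100 mm across, 48 mm high; its centre.
- cleaner_mid (a point): Bystander: white bottle, 60 mm across, 160 mm high; its centre.
- jar_mid (a point): Bystander: jar with a black cap, 64 mm across, 80 mm high; its centre.
- blank_stack_mid (a point): Bystander: bundle of small cardboard blanks 120 x 90 x 35 mm; its centre.
- driver: Bystander: screwdriver lying on the table.
- wide_plate: The wide plate: plain steel sheet 140 mm wide (y), 130 mm deep (x), 4 mm thick, 0.17 to 0.31 kg, with a grip bar standing on it 40 mm behind its middle. Origin at the middle of its underside (40 mm ahead of and 30 mm below wide_grip), same axes.
Mind the look-alikes: they are no part of the job. Leave any purple or red look-alike of the wide_plate alone.

How it is judged:
By the outcome, as a careful person would: the job done as asked, in the order asked, and still so for the second after the job is handed in, while the arm keeps its last pose, push and grip.
It also fails if it takes over 42 s, if anything falls off the work surface, if the arm or the gripper's body presses on something with over 40 N, if the wrist force passes 120 N, or if a joint passes its speed limit or range.

### The arm

A 6-joint arm with a two-finger parallel gripper is mounted at the origin on the work surface. World frame = base frame: x ahead of the robot, y to its left, z up, the work surface at z = 0. Lengths are in m, angles in degrees, forces in N, time in s.
With the tool pointing down it reaches from about 0.3 to 0.75 m from the base axis. Payload 8.5 kg.
Tool frame: the origin (TCP) lies at the very end of the fingers, on their centre line; the grasp point (between the pads) lies 19 mm behind it; z points along the fingers, y is the direction in which the jaws open and shut (so a half turn about z gives the same grasp; the last joint's range is limited). The gripper opens to 85 mm and grips with 20 to 120 N. Pads are 22 mm wide; open, the fingers measure 114 mm over their backs; the gripper's body (76 mm by 85 mm) begins 54 mm behind the grasp point. The pads swing forward as they close: fully open they stand 13 mm farther back than shut.
Start: joints at [-82.179, 21.807, 74.336, -0, 83.858, -12.336], TCP at [0.19, -0.516, 0.231] pointing down, gripper open.
Joint ranges: [-178.18, 178.18], [-50.72, 133.34], [12.68, 142.11], [-81.47, 261.47], [9.98, 163.14], [-165.26, 165.26]. Speed limits (degrees/s): [136.94, 136.94, 180, 180, 180, 180].

### API

Orientations are given as [roll, pitch, yaw] about the fixed x, y, z axes, in that order (R = Rz(yaw) Ry(pitch) Rx(roll)).
In Python, from workcell import bot gives the robot as it stands. The module is installed in compiled form; this text tells all that it offers.
- The arm moves only by the tool play_rows, never from a script. Its argument "plan" is a list of rows, each a list of 7 numbers: the shift along the tool's x, y, z in m, then the turn, a rotation vector about the tool's x, y, z in degrees, then the closure, from 0 (fully open) to 1 (shut). In form: [[dx, dy, dz, rx, ry, rz, hand], ...]. A call has 1 to 10 rows; each row is the pose to reach, as a shift and turn from the pose commanded when the call began, along the tool's axes at that moment; what a row does not reach only later rows make up. A row lasts 1/8 s, in which the tool goes at most 62.5 mm and 10.7 degrees, less where a joint would pass 70% of its speed; a pose out of reach is approached as far as the arm can. A call with a gripper value outside its range is refused whole. The fingers move at their own pace and stop on an object; "force" is the grip in N (left out, the last holds). Time passes only in rows, so rows that repeat a pose let the fingers close. It gives the time, the measured TCP pose, the force and the opening at its end, in the units of the state.
- bot.read_state(): the state, without advancing time (a new reading comes with each control period).
- bot.capture(name): name is "side" or "top" or "wrist"; returns a dict with "pixels" (400x640x3 uint8, blue, green, red), "depth" (400x640 float32, m along the optical axis (not along the pixel's ray), 0 where there is no reading), "intrinsics" (3x3 intrinsics, pixels), "R" (3x3) and "t" (3): a world point X has camera coordinates R X + t. Camera axes: x right, y down, z forward; pixel columns grow to the right and rows downward; lengths in m; the calibration is good to about 2 mm. A picture is of the moment at which its call begins.
- bot.job_done(): hands the job in, once; it reports no verdict.
The state is a dict: "clock": time; "joint_positions": joint angles; "qd": joint speeds; "joint_torque": joint torques, N m; "ee_pos": TCP position; "eef_rot": TCP orientation; "ft_force": force on the tool from outside, world axes, zero at the start; "wrist_torque": the same for the moment, N m; "grip_width": finger opening in m.
Only numpy, scipy, OpenCV 4.12 (cv2) and the standard library are available. Lean on these libraries where they do the work, as an engineer would, in place of code of your own. Each camera call takes 0.05 s, during which the arm holds its last target. There are 200 camera calls.

## Working session

There is one attempt and no reset: what is moved stays moved. The work goes in short steps, Python scripts to look and compute and a tool call to move; the robot and the scene stay as the last step left them, time stands still between calls to the robot, and variables do not carry over. Pictures are saved under pics/ and viewed, about 8 in all and at most 12, crops included, and the job is handed in when it is done.

Besides the shell and the picture viewer there is one more tool, called after "Call:" as name(argument=value, ...), one argument or row to a line, values as JSON. play_rows: Moves the arm, as the interface text tells. Its arguments: {"type":"object","properties":{"plan":{"type":"array"},"force":{"type":"number"}},"required":["plan"]}

```bash
mkdir -p pics; cat > h.py <<'E'
import numpy as np, cv2
from workcell import bot
from scipy.spatial.transform import Rotation as Ro
def snap(n,f):
    c=bot.capture(n); np.savez('pics/'+f+'.npz',**{k:c[k] for k in c}); cv2.imwrite('pics/'+f+'.png',c['pixels']); return c
def load(f): return dict(np.load('pics/'+f+'.npz'))
def ray(c,u,v,z):
    K,R,t=c['intrinsics'],c['R'],c['t']; o=-R.T@t; d=R.T@np.linalg.solve(K,np.array([u,v,1.])); return o+d*(z-o[2])/d[2]
def dep(c,u,v):
    K,R,t=c['intrinsics'],c['R'],c['t']; Z=c['depth'][int(v),int(u)]; return R.T@(np.linalg.solve(K,np.array([u,v,1.]))*Z-t)
def proj(c,X):
    p=c['intrinsics']@(c['R']@np.asarray(X,float)+c['t']); return p[:2]/p[2]
E
python3 - <<'E'
from h import *
print(bot.read_state())
for n in('top','side'):
    c=snap(n,n+'0'); print(n,-c['R'].T@c['t'],c['R'].round(2).tolist(),c['intrinsics'][0])
E
```

```text
{'clock': 0.0, 'joint_positions': array([-8.21781698e+01,  2.18408494e+01,  7.43854974e+01, -5.88421649e-05,
        8.38599405e+01, -1.23361843e+01]), 'qd': array([ 0.03009681,  0.00140299,  0.03087163,  0.07849337,  0.05868522,
       -0.0449317 ]), 'joint_torque': array([-1.07833798e-04, -4.48459697e+01, -2.31277478e+01, -2.53813305e-04,
        4.75291235e-03, -3.49381742e-05]), 'ee_pos': array([ 0.189487  , -0.51600203,  0.23070873]), 'eef_rot': array([-1.79915692e+02, -1.83779146e-02,  2.01580073e+01]), 'ft_force': array([-0.60548906,  0.17544337,  0.37480308]), 'wrist_torque': array([-0.01202594,  0.03274631,  0.00065653]), 'grip_width': 0.08537289204660727}
top [0.12850011 0.00952374 1.84145635] [[-0.08, -1.0, -0.0], [-0.97, 0.07, -0.22], [0.22, -0.02, -0.98]] [479.57843246   0.         321.28672758]
side [0.15758416 1.01290425 1.14535913] [[-0.95, -0.32, -0.01], [-0.22, 0.67, -0.71], [0.24, -0.67, -0.71]] [489.49390211   0.         317.10583412]
```

View pics/top0.png

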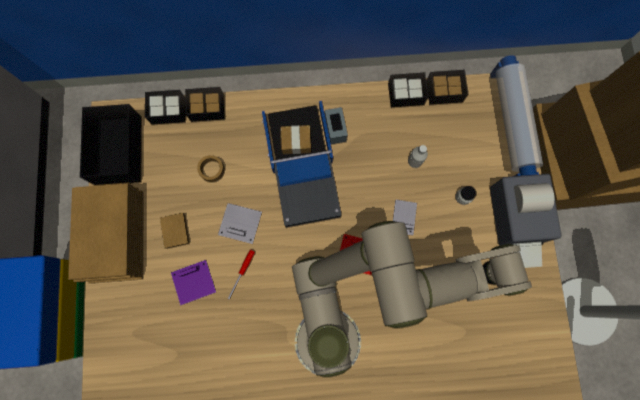

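View pics/side0.png

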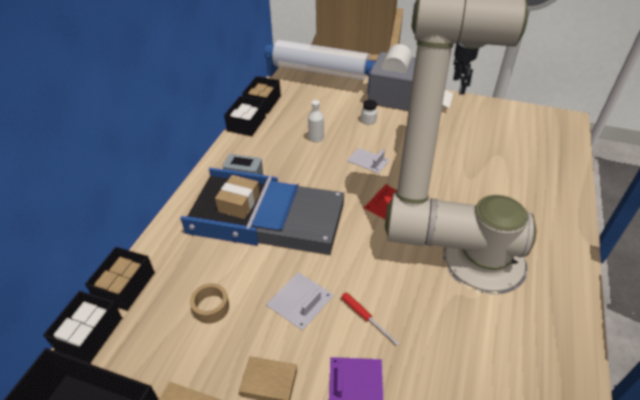

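Candidates: grey plate left, top (240,222) / side (299,299); narrow grey, top (403,213) / side (370,160); purple, top (193,282); red, top (352,250). By the description (plain steel, about 140 mm wide) it is the left grey plate. Next I measure it and check it in one close crop.

```bash
python3 - <<'E'
from h import *
T=load('top0');S=load('side0')
def plate(c,box,f):
    x0,y0,x1,y1=box; p=c['pixels'][y0:y1,x0:x1]; hsv=cv2.cvtColor(p,cv2.COLOR_BGR2HSV)
    m=((hsv[...,1]<60)&(hsv[...,2]>90)).astype(np.uint8)
    cs,_=cv2.findContours(m,0,2); k=max(cs,key=cv2.contourArea)
    r=cv2.boxPoints(cv2.minAreaRect(k))
    poly=cv2.approxPolyDP(cv2.convexHull(k),5,True)[:,0]+[x0,y0]
    P=np.array([ray(c,u,v,.004)[:2] for u,v in poly]); print(f,poly.tolist(),P.round(4).tolist(),np.linalg.norm(P-np.roll(P,-1,0),axis=1).round(3))
    pts=np.array([ray(c,*(q[0]+[x0,y0]),.004)[:2] for q in k],np.float32)
    print(cv2.minAreaRect(pts)); return m
plate(T,(205,190,275,255),'wide top');plate(S,(255,262,340,335),'wide side');plate(T,(380,190,425,240),'narrow top')
a=T['pixels'][190:260,200:290];b=S['pixels'][255:340,250:345]
cv2.imwrite('pics/c1.png',np.hstack([cv2.resize(a,(400,400),interpolation=2),cv2.resize(b,(400,400),interpolation=2)]))
# deck
for c,box,n in((T,(260,90,350,230),'T'),(S,(180,160,350,250),'S')):
    x0,y0,x1,y1=box; hsv=cv2.cvtColor(c['pixels'],cv2.COLOR_BGR2HSV)
    m=np.zeros(hsv.shape[:2],np.uint8); m[y0:y1,x0:x1]=((hsv[...,0]>100)&(hsv[...,0]<125)&(hsv[...,1]>120)&(hsv[...,2]>50))[y0:y1,x0:x1]
    cs,_=cv2.findContours(m,0,2)
    for k in cs:
        if cv2.contourArea(k)>150: print(n,'blue',cv2.contourArea(k),cv2.approxPolyDP(cv2.convexHull(k),3,True)[:,0].tolist())
for u,v in((308,200),(303,170),(240,215)): print('dep',dep(T,u,v))
E
```

```text
wide top [[228, 203], [261, 212], [252, 243], [218, 234]] [[0.5493, 0.3463], [0.5035, 0.2191], [0.3849, 0.2594], [0.4297, 0.3889]] [0.135 0.125 0.137 0.127]
((0.46694451570510864, 0.30413973331451416), (0.14016547799110413, 0.1305917203426361), 70.85881042480469)
wide side [[298, 271], [333, 293], [303, 330], [266, 305]] [[0.5045, 0.2168], [0.3851, 0.2574], [0.4245, 0.3929], [0.547, 0.3529]] [0.126 0.141 0.129 0.143]
((0.4657464623451233, 0.3057260811328888), (0.14643526077270508, 0.13593268394470215), 70.98251342773438)
narrow top [[416, 203], [413, 233], [380, 239], [395, 201]] [[0.4932, -0.3882], [0.3763, -0.3624], [0.3628, -0.233], [0.5074, -0.307]] [0.12  0.13  0.162 0.082]
((0.42983829975128174, -0.30878496170043945), (0.1296546757221222, 0.1655261069536209), 76.6094741821289)
T blue 1167.0 [[327, 155], [329, 177], [280, 185], [276, 163]]
S blue 2370.0 [[296, 186], [282, 227], [256, 243], [185, 230], [182, 218], [272, 178]]
S blue 241.0 [[210, 169], [266, 177], [263, 182], [212, 175]]
S blue 184.5 [[197, 160], [180, 182], [180, 160]]
dep [0.52487539 0.03212639 0.06034901]
dep [0.63999805 0.04279046 0.07622289]
dep [0.49755598 0.30098573 0.00563236]
```

View pics/c1.png

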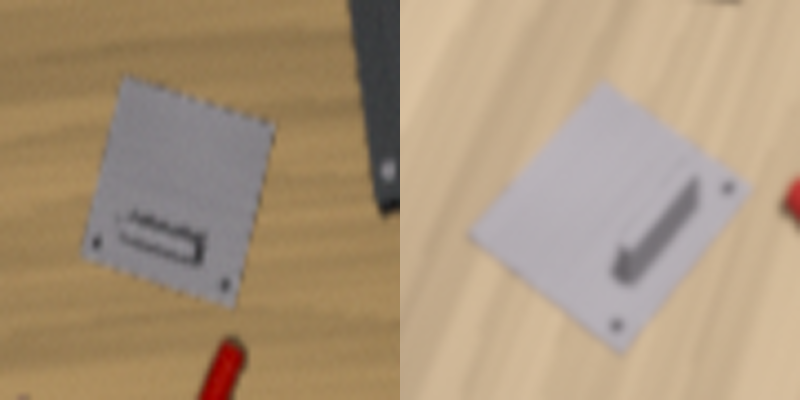

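The crop shows a plain grey plate of about 140 x 130 mm with its bar near the robot-side edge (bar at about top (233,232)) and two rear holes; the choice is confirmed. Next I measure the machine from both views and plan the move above the bar.

```bash
cat >> h.py <<'E'
def row(p0,rpy0,p1,rpy1):
    A=Ro.from_euler('xyz',rpy0,degrees=True);B=Ro.from_euler('xyz',rpy1,degrees=True)
    return np.r_[A.inv().apply(np.array(p1)-p0),(A.inv()*B).as_rotvec(degrees=True)].round(4)
E
python3 - <<'E'
from h import *
T=load('top0');S=load('side0')
# deck: dark region by depth at z~60mm
for c,box,n in((T,(260,150,350,240),'T'),(S,(240,170,350,260),'S')):
    x0,y0,x1,y1=box; m=np.zeros((400,640),np.uint8)
    hsv=cv2.cvtColor(c['pixels'],cv2.COLOR_BGR2HSV)
    for v in range(y0,y1):
        for u in range(x0,x1):
            if c['depth'][v,u]>0 and abs(dep(c,u,v)[2]-.060)<.006 and hsv[v,u,1]<110: m[v,u]=1
    m=cv2.morphologyEx(m,cv2.MORPH_OPEN,np.ones((3,3)))
    k=max(cv2.findContours(m,0,2)[0],key=cv2.contourArea)
    P=np.array([ray(c,*q[0],.06)[:2] for q in k],np.float32)
    poly=cv2.approxPolyDP(cv2.convexHull(k),3,True)[:,0]
    print(n,cv2.minAreaRect(P),poly.tolist(),[ray(c,*q,.06)[:2].round(4).tolist() for q in poly])
for q in [[327, 155], [329, 177], [280, 185], [276, 163]]: print('flap',q,ray(T,*q,.0785).round(4),dep(T,*q).round(4))
s=bot.read_state(); p,e=s['ee_pos'],s['eef_rot']
print(row(p,e,[.42,-.10,.235],[180,0,20.16]),row(p,e,[.428,.318,.235],[180,0,71]))
E
```

```text
T ((0.5240110754966736, -0.0015152618288993835), (0.14768671989440918, 0.1606367975473404), 6.258764743804932) [[340, 214], [314, 219], [297, 203], [294, 188], [303, 183], [335, 183]] [[0.4617, -0.0847], [0.45, 0.0147], [0.5165, 0.0746], [0.5759, 0.0823], [0.593, 0.0466], [0.5837, -0.0758]]
S ((0.5371167659759521, 0.03496333211660385), (0.18908224999904633, 0.22300565242767334), 5.973602294921875) [[299, 186], [344, 193], [331, 243], [270, 234]] [[0.6051, -0.0674], [0.4566, -0.0817], [0.432, 0.131], [0.6138, 0.1546]]
flap [327, 155] [ 0.6921 -0.0533  0.0785] [ 0.6938 -0.0535  0.0731]
flap [329, 177] [ 0.6042 -0.0541  0.0785] [ 0.6047 -0.0541  0.0766]
flap [280, 185] [0.587  0.1337 0.0785] [0.5869 0.1337 0.0791]
flap [276, 163] [0.675  0.144  0.0785] [0.6771 0.1445 0.072 ]
[ 0.3598 -0.3112 -0.0037 -0.0745 -0.0155 -0.0067] [ 5.11300e-01 -7.00800e-01 -3.20000e-03 -6.27000e-02 -4.75000e-02
 -5.08467e+01]
```

Deck yaw is about 6°, its top is at z 0.060 (depth agrees), and the flap lip edge is at about x 0.596. Moving over the plate at height.

Call:
play_rows(
  plan=[
    [0.36,-0.311,-0.004,0,0,0,0],
    [0.36,-0.311,-0.004,0,0,0,0],
    [0.36,-0.311,-0.004,0,0,0,0],
    [0.36,-0.311,-0.004,0,0,0,0],
    [0.36,-0.311,-0.004,0,0,0,0],
    [0.36,-0.311,-0.004,0,0,0,0],
    [0.36,-0.311,-0.004,0,0,0,0],
    [0.511,-0.701,-0.004,0,0,-51,0],
    [0.511,-0.701,-0.004,0,0,-51,0],
    [0.511,-0.701,-0.004,0,0,-51,0],
  ],
)

```text
clock: 1.35
ee_pos: [0.4122, 0.0554, 0.2351]
eef_rot: [-180.0, 0.0, 52.7]
ft_force: [1.4, -0.0, -0.9]
grip_width: 0.0855
```

```bash
python3 - <<'E'
from h import *
s=bot.read_state(); p,e=s['ee_pos'],s['eef_rot']; print(p,e,s['clock'])
print(row(p,e,[.428,.318,.235],[180,0,71]))
E
```

```text
[0.41218523 0.05542685 0.23506744] [-1.79998012e+02  2.28922169e-03  5.27221600e+01] 1.35
[ 2.18500e-01 -1.46500e-01  1.00000e-04 -2.30000e-03  2.00000e-03
 -1.82778e+01]
```

```bash
python3 - <<'E'
from h import *
c=snap('wrist','w0'); print(-c['R'].T@c['t'],c['R'].round(2).tolist())
E
```

```text
[0.46243457 0.12225397 0.37683722] [[0.8, -0.61, 0.0], [-0.57, -0.75, 0.32], [-0.19, -0.26, -0.95]]
```

Call:
play_rows(
  plan=[
    [0.2185,-0.1465,0,0,0,-18.3,0],
    [0.2185,-0.1465,0,0,0,-18.3,0],
    [0.2185,-0.1465,0,0,0,-18.3,0],
    [0.2185,-0.1465,0,0,0,-18.3,0],
    [0.2185,-0.1465,0,0,0,-18.3,0],
    [0.2185,-0.1465,0,0,0,-18.3,0],
    [0.2185,-0.1465,0,0,0,-18.3,0],
  ],
)

```text
clock: 2.28
ee_pos: [0.4299, 0.3146, 0.2351]
eef_rot: [-180.0, 0.0, 70.6]
ft_force: [-0.1, -0.0, 0.2]
grip_width: 0.0854
```

```bash
python3 - <<'E'
from h import *
s=bot.read_state(); print(s['ee_pos'],s['eef_rot'],s['clock'])
c=snap('wrist','w1'); print(-c['R'].T@c['t'],c['R'].round(2).tolist())
d=load('w0'); cv2.imwrite('pics/w01.png',np.hstack([cv2.resize(x['pixels'],(400,250),interpolation=cv2.INTER_AREA) for x in(d,c)]))
E
```

```text
[0.42992674 0.31460762 0.23513875] [-1.79991741e+02  3.09523821e-02  7.05977843e+01] 2.275
[0.45758611 0.3936925  0.37688171] [[0.94, -0.33, 0.0], [-0.31, -0.89, 0.32], [-0.11, -0.3, -0.95]]
```

View pics/w01.png

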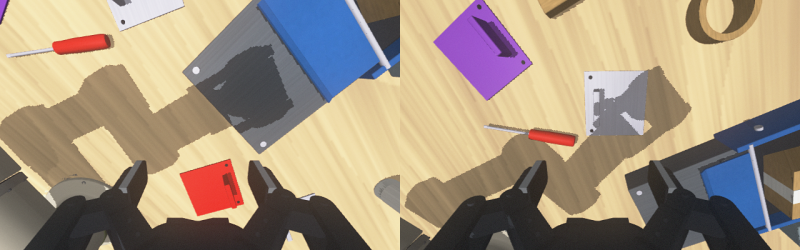

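Left (moving past): the deck and flap; right: the wide plate at wrist px (296–400,112–218), with the bar at about (318,165). Measuring both.

```bash
python3 - <<'E'
from h import *
c=load('w1');im=c['pixels'];hsv=cv2.cvtColor(im,cv2.COLOR_BGR2HSV)
m=np.zeros((400,640),np.uint8);m[95:235,270:420]=(hsv[...,1]<45)[95:235,270:420]
m=cv2.morphologyEx(m,cv2.MORPH_OPEN,np.ones((3,3)))
k=max(cv2.findContours(m,0,2)[0],key=cv2.contourArea);k=cv2.convexHull(k)
P=np.array([ray(c,*q[0],.004)[:2] for q in k],np.float32);r=cv2.minAreaRect(P);print(r,cv2.boxPoints(r).round(4).tolist())
# bar via depth
Z=np.array([[*dep(c,u,v),u,v] for v in range(110,222) for u in range(290,405) if c['depth'][v,u]>0])
b=Z[Z[:,2]>.035]; print(len(b),np.median(b[:,2]),b[:,2].max(),cv2.minAreaRect(b[b[:,2]>.042][:,:2].astype(np.float32)),cv2.minAreaRect(b[b[:,2]>.042][:,3:].astype(np.float32)))
print('plate z',np.median(Z[Z[:,2]<.02][:,2]))
# deck & flap in w0
d=load('w0');hsv=cv2.cvtColor(d['pixels'],cv2.COLOR_BGR2HSV)
X=np.array([[*dep(d,u,v),u,v] for v in range(0,300,1) for u in range(250,640,1) if d['depth'][v,u]>0 and hsv[v,u,1]<110])
D=X[abs(X[:,2]-.06)<.004];r=cv2.minAreaRect(D[:,:2].astype(np.float32));print('deck',np.median(D[:,2]),r,cv2.boxPoints(r).round(4).tolist())
X=np.array([[*dep(d,u,v),u,v] for v in range(0,300,1) for u in range(250,640,1) if d['depth'][v,u]>0 and 100<hsv[v,u,0]<125 and hsv[v,u,1]>150])
F=X[abs(X[:,2]-.075)<.008];print('flapz',np.percentile(F[:,2],[5,50,95]));r=cv2.minAreaRect(F[:,:2].astype(np.float32));print(r,cv2.boxPoints(r).round(4).tolist())
o=np.hstack([cv2.resize(im[90:240,270:430],(400,375)),cv2.resize(d['pixels'][0:300,250:570],(400,375))]);cv2.imwrite('pics/c2.png',o)
E
```

```text
((0.46696850657463074, 0.30654197931289673), (0.13925446569919586, 0.1296219378709793), 71.1378402709961) [[0.3831000030040741, 0.26159998774528503], [0.5058000087738037, 0.21969999372959137], [0.5508000254631042, 0.351500004529953], [0.42809998989105225, 0.39340001344680786]]
559 0.045070268779411185 0.047163319890329326 ((0.4285607933998108, 0.31967422366142273), (0.06904924660921097, 0.011019723489880562), 70.71883392333984) ((313.4999694824219, 173.99998474121094), (55.99999237060547, 8.999998092651367), 90.0)
plate z 0.0029364059206471154
deck 0.05919479280074566 ((0.6011515855789185, 0.0336153581738472), (0.31007811427116394, 0.23050662875175476), 6.238052845001221) [[0.4345000088214874, 0.13130000233650208], [0.4596000015735626, -0.09780000150203705], [0.767799973487854, -0.0640999972820282], [0.7426999807357788, 0.16500000655651093]]
flapz [0.07147226 0.07280815 0.07595319]
((0.659527063369751, 0.03459437936544418), (0.1310596466064453, 0.21978411078453064), 6.438243865966797) [[0.582099974155426, 0.1363999992609024], [0.6067000031471252, -0.0820000022649765], [0.7369999885559082, -0.06729999929666519], [0.7123000025749207, 0.15109999477863312]]
```

View pics/c2.png

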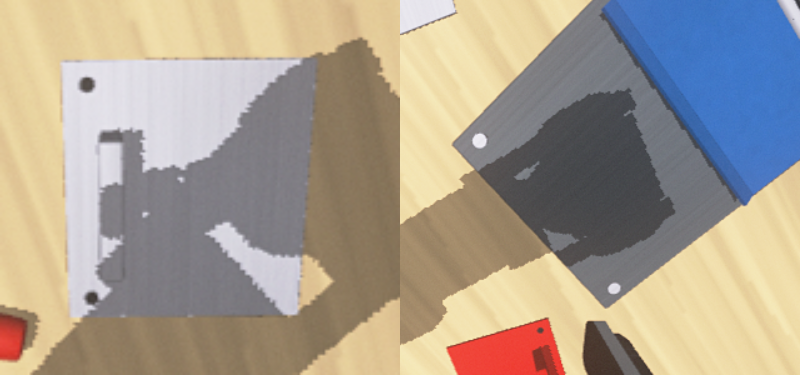

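```bash
python3 - <<'E'
from h import *
d=load('w0');S=load('side0');T=load('top0')
def fit(c,a,b,n=25,z=.06,half=7,sgn=1):
    # subpixel gradient edge along segment a-b (pixels)
    g=cv2.cvtColor(c['pixels'],cv2.COLOR_BGR2GRAY).astype(np.float32);a,b=np.array(a,float),np.array(b,float)
    t=(b-a)/np.linalg.norm(b-a);nn=np.array([-t[1],t[0]]);s=np.arange(-half,half+.01,.25);pts=[]
    for f in np.linspace(.1,.9,n):
        q=a+f*(b-a)+s[:,None]*nn
        v=cv2.remap(g,q[:,0].astype(np.float32).reshape(1,-1),q[:,1].astype(np.float32).reshape(1,-1),1)[0]
        v=cv2.GaussianBlur(v.reshape(1,-1),(1,1),0)[0] if 0 else np.convolve(v,np.ones(5)/5,'same')
        i=3+np.argmax(abs(np.diff(v))[3:-3]);pts.append(q[i]+nn*.125)
    P=np.array([ray(c,*p,z)[:2] for p in pts]);vx,vy,x,y=cv2.fitLine(P.astype(np.float32),cv2.DIST_HUBER,0,.01,.001).ravel()
    if vy<0:vx,vy=-vx,-vy
    r=(P-[x,y])@np.array([-vy,vx]);print('line yaw',np.degrees(np.arctan2(-vx,vy)).round(2),'pt',x.round(4),y.round(4),'rms',r.std().round(4));return np.array([x,y]),np.array([vx,vy])
print('wrist front');fit(d,(292.4,114),(415.6,245.6))
print('wrist lip');fit(d,(411.6,5),(526,164),z=.079)
print('side front');fit(S,(344,193),(331,246))
for n,uv,z in(('dL',(292.4,114),.06),('dR',(415.6,245.6),.06),('lipR',(526,164),.079),('lipL',(411.6,5),.079)): print(n,ray(d,*uv,z).round(4))
# triangulate deck left-front corner w0 vs top/side
for z in(.05,.06,.07): print(z,ray(d,415.6,245.6,z)[:2].round(4),ray(T,340,216.5,z)[:2].round(4),ray(S,344,192,z)[:2].round(4))
E
```

```text
wrist front
line yaw 6.35 pt 0.4447 0.0422 rms 0.0002
wrist lip
line yaw 6.24 pt 0.5888 0.0453 rms 0.0005
side front
line yaw 6.65 pt 0.4373 0.0353 rms 0.0008
dL [0.4373 0.1305 0.06  ]
dR [ 0.4612 -0.0853  0.06  ]
lipR [ 0.6047 -0.0604  0.079 ]
lipL [0.583 0.138 0.079]
0.05 [ 0.4612 -0.0918] [ 0.4539 -0.0844] [ 0.4607 -0.0962]
0.06 [ 0.4612 -0.0853] [ 0.4521 -0.0839] [ 0.458  -0.0861]
0.07 [ 0.4612 -0.0787] [ 0.4503 -0.0833] [ 0.4552 -0.076 ]
```

Bar at (0.4288, 0.3196), top z ≈ 0.046, plate yaw −19°: 40 mm from the plate centre and 69 x 11 mm in size, as described. Machine: yaw 6.3°, origin about (0.606, 0.040). The front and lip lines differ by about 4 mm in x, which contact will settle. Now the grasp.

```bash
python3 - <<'E'
from h import *
s=bot.read_state(); print(s['ee_pos'],s['eef_rot'])
print(row(s['ee_pos'],s['eef_rot'],[.4288,.3196,.012],[180,0,71]))
E
```

```text
[0.43000292 0.3145847  0.23528102] [1.79996370e+02 1.26062923e-02 7.05799212e+01]
[ 0.0044 -0.0028  0.2233  0.0036  0.0126 -0.4201]
```

Call:
play_rows(
  plan=[
    [0.0044,-0.0028,0.06,0,0,-0.4,0.4],
    [0.0044,-0.0028,0.12,0,0,-0.4,0.4],
    [0.0044,-0.0028,0.17,0,0,-0.4,0.4],
    [0.0044,-0.0028,0.2,0,0,-0.4,0.4],
    [0.0044,-0.0028,0.223,0,0,-0.4,0.4],
    [0.0044,-0.0028,0.223,0,0,-0.4,0.4],
    [0.0044,-0.0028,0.223,0,0,-0.4,1],
    [0.0044,-0.0028,0.223,0,0,-0.4,1],
    [0.0044,-0.0028,0.223,0,0,-0.4,1],
    [0.0044,-0.0028,0.223,0,0,-0.4,1],
  ],
  force=80,
)

```text
clock: 3.58
ee_pos: [0.4293, 0.3211, 0.0134]
eef_rot: [179.9, -0.1, 71.1]
ft_force: [0.5, -1.8, 7.1]
grip_width: 0.0109
```

Call:
play_rows(
  plan=[
    [0,0,0,0,0,0,1],
    [0,0,0,0,0,0,1],
    [0,0,-0.01,0,0,0,1],
    [0,0,-0.04,0,0,0,1],
    [0,0,-0.09,0,0,0,1],
    [0,0,-0.14,0,0,0,1],
    [0,0,-0.14,0,0,0,1],
    [0,0,-0.14,0,0,0,1],
  ],
)

```text
clock: 4.58
ee_pos: [0.4278, 0.3207, 0.1514]
eef_rot: [-179.9, 0.1, 71.1]
ft_force: [0.9, -0.3, -2.6]
grip_width: 0.0111
```

```bash
python3 - <<'E'
from h import *
s=bot.read_state(); print({k:np.round(v,3) for k,v in s.items()})
c=snap('wrist','w2')
Z=np.array([[*dep(c,u,v),u,v] for v in range(0,400,2) for u in range(0,640,2) if c['depth'][v,u]>0 ])
print(np.histogram(Z[:,2],bins=np.arange(.08,.24,.01)))
E
```

```text
{'clock': np.float64(4.575), 'joint_positions': array([2.4162e+01, 2.4505e+01, 8.4173e+01, 4.0000e-03, 7.1425e+01,
       4.3072e+01]), 'qd': array([ 0.011,  1.351,  0.637, -0.057, -0.151, -0.006]), 'joint_torque': array([ 7.9000e-02, -4.8209e+01, -2.2378e+01, -5.3000e-02, -4.6000e-02,
       -1.0000e-03]), 'ee_pos': array([0.428, 0.321, 0.151]), 'eef_rot': array([-1.79922e+02,  6.80000e-02,  7.10890e+01]), 'ft_force': array([ 0.897, -0.317, -2.64 ]), 'wrist_torque': array([0.071, 0.092, 0.027]), 'grip_width': np.float64(0.011)}
(array([   0,    0,    0,    0,    0,  390, 7603,   81,  153,  199,  973,
        433, 1415, 1156, 2235]), array([0.08, 0.09, 0.1 , 0.11, 0.12, 0.13, 0.14, 0.15, 0.16, 0.17, 0.18,
       0.19, 0.2 , 0.21, 0.22, 0.23]))
```

View pics/w2.png

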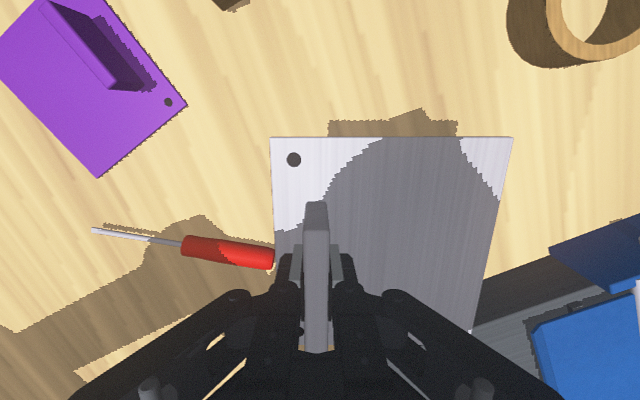

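The plate hangs level from the bar: left edge at px (270–512,138), front edge down to (472,330), bar at (318,275). Checking tilt and in-hand offset.

```bash
python3 - <<'E'
from h import *
c=load('w2');s=bot.read_state()
Z=np.array([[*dep(c,u,v),u,v] for v in range(138,330,1) for u in range(270,515,1) if c['depth'][v,u]>0 ])
p=Z[(Z[:,2]>.13)&(Z[:,2]<.155)]; 
A=np.c_[p[:,:2],np.ones(len(p))];k=np.linalg.lstsq(A,p[:,2],rcond=None)[0]
r=p[:,2]-A@k; q=p[abs(r)<.003]; A=np.c_[q[:,:2],np.ones(len(q))];k=np.linalg.lstsq(A,q[:,2],rcond=None)[0];print('slopes',k,'rms',(q[:,2]-A@k).std())
f=np.radians(-19);print('slope deg along plate x,y',np.degrees([k[0]*np.cos(f)+k[1]*np.sin(f),-k[0]*np.sin(f)+k[1]*np.cos(f)]))
zt=s['ee_pos'][2]-.011+.004
C={n:ray(c,*uv,zt) for n,uv in dict(RL=(270,138),FL=(513,137),FR=(472,331)).items()}
for n in C: print(n,C[n].round(4))
d=C['FL']-C['RL'];print('len',np.linalg.norm(d),'yaw',np.degrees(np.arctan2(d[1],d[0])));d=C['FL']-C['FR'];print(np.linalg.norm(d),np.degrees(np.arctan2(d[1],d[0]))-90)
u=np.array([np.cos(f),np.sin(f)]);w=np.array([-u[1],u[0]]);d=C['FL'][:2]-s['ee_pos'][:2];print('FL rel tcp, plate axes',d@u,d@w)
E
```

```text
slopes [-0.00254492 -0.00171753  0.1427876 ] rms 0.0005937456749012977
slope deg along plate x,y [-0.1058311  -0.14051798]
RL [0.4272 0.3925 0.1439]
FL [0.5462 0.3522 0.1439]
FR [0.5066 0.2331 0.1439]
len 0.12565261627486332 yaw -18.696284126703635
0.1255401861263071 -18.40396523635063
FL rel tcp, plate axes 0.10173432154106113 0.06844060290673391
```

Level within 0.2°, and grip = TCP with the underside 13.4 mm below it. Moving over the deck.

```bash
python3 - <<'E'
from h import *
s=bot.read_state(); 
print(s['ee_pos'],row(s['ee_pos'],s['eef_rot'],[.4718,.0252,.151],[180,0,96.3]))
E
```

```text
[0.42776024 0.32065752 0.15086544] [-2.65200e-01  1.37400e-01  1.00000e-04 -1.48800e-01  8.43000e-02
 -2.52155e+01]
```

Call:
play_rows(
  plan=[
    [-0.05,0.026,0,0,0,-5,1],
    [-0.1,0.052,0,0,0,-10,1],
    [-0.15,0.078,0,0,0,-15,1],
    [-0.2,0.104,0,0,0,-20,1],
    [-0.24,0.125,0,0,0,-23.5,1],
    [-0.265,0.137,0,0,0,-25.2,1],
    [-0.265,0.137,0,0,0,-25.2,1],
    [-0.265,0.137,0,0,0,-25.2,1],
    [-0.265,0.137,0,0,0,-25.2,1],
  ],
)

```text
clock: 5.75
ee_pos: [0.472, 0.0269, 0.1518]
eef_rot: [-179.9, -0.0, 96.4]
ft_force: [-0.4, 1.0, -2.7]
grip_width: 0.0111
```

```bash
python3 - <<'E'
from h import *
s=bot.read_state(); print({k:np.round(s[k],3).tolist() for k in('ee_pos','eef_rot','ft_force','wrist_torque')})
c=snap('wrist','w3')
E
```

```text
{'ee_pos': [0.472, 0.027, 0.152], 'eef_rot': [-179.948, -0.023, 96.35], 'ft_force': [-0.381, 0.965, -2.654], 'wrist_torque': [-0.031, 0.058, -0.019]}
```

View pics/w3.png

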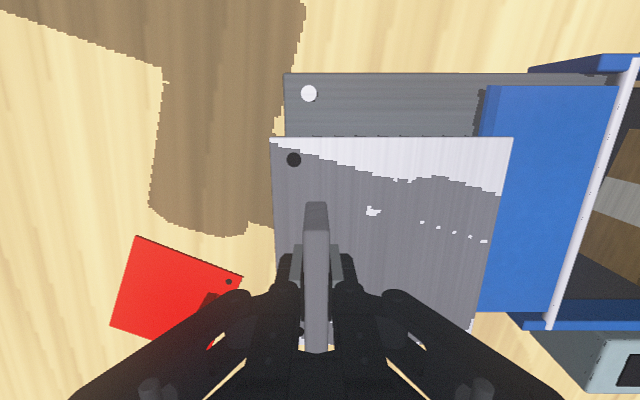

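```bash
python3 - <<'E'
from h import *
c=load('w3')
a=np.radians(6.3);ex=np.array([np.cos(a),np.sin(a)]);ey=np.array([-ex[1],ex[0]]);O=np.array([.606,.0401])
hsv=cv2.cvtColor(c['pixels'],cv2.COLOR_BGR2HSV)
B=((hsv[...,0]>100)&(hsv[...,0]<125)&(hsv[...,1]>130)&(hsv[...,2]>60)).astype(np.uint8)
B[:,:470]=0
# lip near edge: first blue pixel per row
L=[];
for v in range(90,134):
    u=np.flatnonzero(B[v]); L.append((u[0]-.5,v))
P=np.array([ray(c,*q,.080)[:2] for q in L]); l=cv2.fitLine(P.astype(np.float32),2,0,.01,.001).ravel();print('lip yaw',np.degrees(np.arctan(-l[0]/l[1])),'infeed x',((P-O)@ex).mean().round(4),L[0],L[-1])
T=[]
for u in range(500,600): 
    v=np.flatnonzero(B[75:110,u]); T.append((u,75+v[0]-.5))
P=np.array([ray(c,*q,.0735)[:2] for q in T]); l=cv2.fitLine(P.astype(np.float32),2,0,.01,.001).ravel();print('flap left yaw',np.degrees(np.arctan(l[1]/l[0])),'infeed y(100)',((P-O)@ey).mean())
g=cv2.cvtColor(c['pixels'],cv2.COLOR_BGR2GRAY).astype(float)
D=[(u,60+np.argmin(np.diff(g[60:90,u]))+.5) for u in range(330,470)]
P=np.array([ray(c,*q,.06)[:2] for q in D]); l=cv2.fitLine(P.astype(np.float32),2,0,.01,.001).ravel();print('deck left yaw',np.degrees(np.arctan(l[1]/l[0])),'infeed y(110)',((P-O)@ey).mean(),D[0],D[-1])
d=ray(c,284.5,73,.06)[:2]-O;print('deck corner (-.16,.11)',d@ex,d@ey)
# flap/deck heights
for q in((550,200),(400,100)):print(dep(c,*q))
# plate corners
for n,q in dict(FL=(513,137),FR=(473,331),RL=(270,138)).items():
    d=ray(c,*q,.1424)[:2]-O;print(n,(d@ex).round(4),(d@ey).round(4))
s=bot.read_state();d=s['ee_pos'][:2]-O;print('tcp',d@ex,d@ey)
E
```

```text
lip yaw 5.6933217 infeed x -0.0146 (np.float64(486.5), 90) (np.float64(478.5), 133)
flap left yaw 6.3260126 infeed y(100) 0.09889052292454638
deck left yaw 6.3248787 infeed y(110) 0.10878119930592837 (330, np.float64(72.5)) (469, np.float64(72.5))
deck corner (-.16,.11) -0.15819099446680565 0.10839788777112327
[0.66119786 0.05838614 0.07425163]
[0.52799181 0.12128752 0.05840842]
FL -0.0312 0.0696
FR -0.0294 -0.0574
RL -0.1585 0.069
tcp -0.13458702601648131 0.0014642976221024516
```

The picture shows the plate's front edge (px (513,137)–(473,331)) about 15 mm short of the lip (487,86)–(478,134), parallel to it. Yaw 6.3° and origin agree to 2 mm. Lowering onto the deck.

Call:
play_rows(
  plan=[
    [-0.0027,0,0.03,0,0,0,1],
    [-0.0027,0,0.055,0,0,0,1],
    [-0.0027,0,0.068,0,0,0,1],
    [-0.0027,0,0.074,0,0,0,1],
    [-0.0027,0,0.077,0,0,0,1],
    [-0.0027,0,0.079,0,0,0,1],
    [-0.0027,0,0.079,0,0,0,1],
    [-0.0027,0,0.079,0,0,0,1],
  ],
)

```text
clock: 6.8
ee_pos: [0.4729, 0.0232, 0.0735]
eef_rot: [179.9, 0.0, 96.3]
ft_force: [0.4, 0.7, -1.0]
grip_width: 0.0107
```

Call:
play_rows(
  plan=[
    [0,0,0.001,0,0,0,1],
    [0,0,0.001,0,0,0,1],
  ],
)

```text
clock: 7.05
ee_pos: [0.4729, 0.0232, 0.0734]
eef_rot: [179.9, 0.0, 96.3]
ft_force: [-3.7, 0.8, 12.2]
grip_width: 0.011
```

```bash
cat > st.py <<'E'
from h import *
s=bot.read_state(); print({k:np.round(s[k],4).tolist() for k in('clock','ee_pos','eef_rot','ft_force','wrist_torque','grip_width')})
a=np.radians(6.32);ex=np.array([np.cos(a),np.sin(a)]);ey=np.array([-ex[1],ex[0]]);O=np.array([.606,.0389])
d=s['ee_pos'][:2]-O;f=s['ft_force'][:2];print('tcp infeed',d@ex,d@ey,'front x',d@ex+.105,'F along/lat',f@ex,f@ey)
E
python3 st.py
```

```text
{'clock': 7.05, 'ee_pos': [0.4729, 0.0232, 0.0734], 'eef_rot': [179.9088, 0.0329, 96.2902], 'ft_force': [-3.6862, 0.7861, 12.1581], 'wrist_torque': [0.1401, 0.7096, 0.0321], 'grip_width': 0.011}
tcp infeed -0.13400578087370305 -0.0009811287738467902 front x -0.02900578087370305 F along/lat -3.5772917917397455 1.187109011274149
```

Contact at TCP z 0.0734, i.e. deck 60.0 mm, and pressing with 12 N. Sliding under the flap.

Call:
play_rows(
  plan=[
    [0.001,0.006,0,0,0,0,1],
    [0.001,0.014,0,0,0,0,1],
    [0.001,0.022,0,0,0,0,1],
    [0.001,0.03,0,0,0,0,1],
    [0.001,0.037,0,0,0,0,1],
    [0.001,0.042,0,0,0,0,1],
    [0.001,0.047,0,0,0,0,1],
    [0.001,0.05,0,0,0,0,1],
    [0.001,0.05,0,0,0,0,1],
  ],
)

```text
clock: 8.18
ee_pos: [0.5214, 0.0297, 0.0734]
eef_rot: [-179.9, 0.0, 96.3]
ft_force: [-8.6, -0.0, 14.7]
grip_width: 0.0109
```

```bash
python3 st.py; python3 - <<'E'
from h import *
c=snap('wrist','w4')
E
```

```text
{'clock': 8.175, 'ee_pos': [0.5214, 0.0297, 0.0734], 'eef_rot': [-179.9401, 0.0115, 96.3019], 'ft_force': [-8.6115, -0.0345, 14.6739], 'wrist_torque': [-0.0128, 1.2109, -0.0501], 'grip_width': 0.0109}
tcp infeed -0.08506183432078003 0.00019496409384607335 front x 0.019938165679219966 F along/lat -8.563001262113938 0.9136675027996837
```

View pics/w4.png

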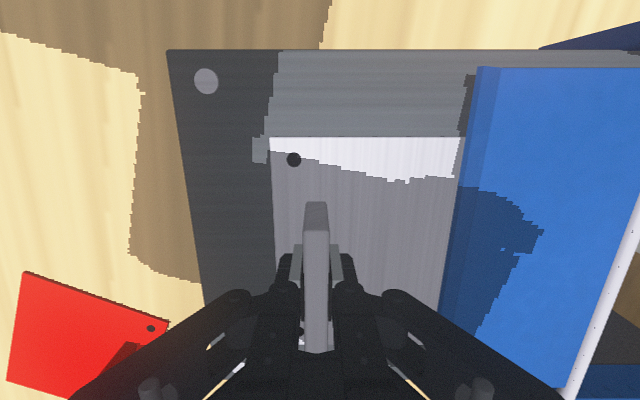

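The front edge is under the flap (lip at px (478,67)–(440,310)), the flap looks level, and drag is 8.6 N. Creeping on to the ledge.

Call:
play_rows(
  plan=[
    [0,0.002,0,0,0,0,1],
    [0,0.004,0,0,0,0,1],
    [0,0.006,0,0,0,0,1],
    [0,0.008,0,0,0,0,1],
    [0,0.01,0,0,0,0,1],
    [0,0.011,0,0,0,0,1],
    [0,0.012,0,0,0,0,1],
    [0,0.012,0,0,0,0,1],
  ],
)

```text
clock: 9.22
ee_pos: [0.5331, 0.031, 0.0734]
eef_rot: [-179.9, 0.0, 96.3]
ft_force: [-9.6, -0.9, 14.8]
grip_width: 0.0112
```

```bash
python3 st.py
```

```text
{'clock': 9.225, 'ee_pos': [0.5331, 0.031, 0.0734], 'eef_rot': [-179.9056, 0.0091, 96.297], 'ft_force': [-9.6417, -0.9008, 14.8], 'wrist_torque': [-0.0096, 1.4274, -0.0411], 'grip_width': 0.0112}
tcp infeed -0.07337526304000887 0.00016430523281194082 front x 0.03162473695999113 F along/lat -9.682287733190984 0.16607018084389388
```

Call:
play_rows(
  plan=[
    [0,0.0005,0,0,0,0,1],
    [0,0.001,0,0,0,0,1],
    [0,0.0015,0,0,0,0,1],
    [0,0.002,0,0,0,0,1],
    [0,0.0025,0,0,0,0,1],
    [0,0.0025,0,0,0,0,1],
  ],
)

```text
clock: 9.98
ee_pos: [0.5355, 0.0313, 0.0734]
eef_rot: [-179.9, 0.0, 96.3]
ft_force: [-10.2, -2.0, 13.7]
grip_width: 0.0114
```

```bash
python3 st.py
```

```text
{'clock': 9.975, 'ee_pos': [0.5355, 0.0313, 0.0734], 'eef_rot': [-179.8993, 0.0099, 96.2957], 'ft_force': [-10.2407, -1.9783, 13.6722], 'wrist_torque': [-0.048, 1.4598, -0.0438], 'grip_width': 0.0114}
tcp infeed -0.07094721226716304 0.0001676623418654615 front x 0.03405278773283696 F along/lat -10.39619241232548 -0.8389827456806612
```

Call:
play_rows(
  plan=[
    [0,0.0005,0,0,0,0,1],
    [0,0.001,0,0,0,0,1],
    [0,0.0015,0,0,0,0,1],
    [0,0.0015,0,0,0,0,1],
  ],
)

```text
clock: 10.48
ee_pos: [0.536, 0.0313, 0.0734]
eef_rot: [-179.8, 0.0, 96.3]
ft_force: [-15.5, -2.6, 17.8]
grip_width: 0.0109
```

```bash
python3 st.py
```

```text
{'clock': 10.475, 'ee_pos': [0.536, 0.0313, 0.0734], 'eef_rot': [-179.7709, 0.0085, 96.3066], 'ft_force': [-15.454, -2.6148, 17.8092], 'wrist_torque': [-0.2637, 2.0247, -0.0186], 'grip_width': 0.0109}
tcp infeed -0.07041321656772878 0.00018792890073500895 front x 0.034586783432271215 F along/lat -15.647932217676049 -0.8977359297261367
```

Ledge contact: front edge at 34.6 mm, force rising, no yaw torque. The tool has pitched about 0.3° nose-down under the push, so I'll counter that and press a bit harder.

Call:
play_rows(
  plan=[
    [0,0.0003,0.0003,-0.2,0,0,1],
    [0,0.0006,0.0006,-0.4,0,0,1],
    [0,0.001,0.0008,-0.5,0,0,1],
    [0,0.001,0.0008,-0.5,0,0,1],
    [0,0.001,0.0008,-0.5,0,0,1],
  ],
)

```text
clock: 11.1
ee_pos: [0.5362, 0.0313, 0.0734]
eef_rot: [179.8, 0.0, 96.3]
ft_force: [-20.4, -3.6, 27.5]
grip_width: 0.0109
```

```bash
python3 st.py
```

```text
{'clock': 11.1, 'ee_pos': [0.5362, 0.0313, 0.0734], 'eef_rot': [179.826, 0.0192, 96.3156], 'ft_force': [-20.3994, -3.6373, 27.5432], 'wrist_torque': [-0.4518, 3.4603, -0.0637], 'grip_width': 0.0109}
tcp infeed -0.07024937624933007 0.00015733757015432966 front x 0.03475062375066992 F along/lat -20.675872868573467 -1.3696312918861906
```

Call:
play_rows(
  plan=[
    [0,0,0,0.15,0,0,1],
    [0,0,0,0.15,0,0,1],
    [0,0,0,0.15,0,0,1],
  ],
)

```text
clock: 11.48
ee_pos: [0.5361, 0.0313, 0.0734]
eef_rot: [180.0, 0.0, 96.3]
ft_force: [-21.3, -3.4, 27.1]
grip_width: 0.0109
```

```bash
python3 st.py; python3 - <<'E'
from h import *
c=snap('wrist','w5');d=snap('side','side5')
a=np.radians(6.32);ex=np.array([np.cos(a),np.sin(a)]);ey=np.array([-ex[1],ex[0]]);O=np.array([.606,.0389])
def pl(c,box,lo,hi,n):
    Z=np.array([dep(c,u,v) for v in range(box[1],box[3]) for u in range(box[0],box[2]) if c['depth'][v,u]>0]);Z=Z[(Z[:,2]>lo)&(Z[:,2]<hi)]
    A=np.c_[(Z[:,:2]-O)@ex,(Z[:,:2]-O)@ey,np.ones(len(Z))];k=np.linalg.lstsq(A,Z[:,2],rcond=None)[0];print(n,len(Z),'slope deg x,y',np.degrees(k[:2]).round(2),'z mean',Z[:,2].mean().round(4))
pl(c,(345,145,435,230),.05,.075,'plate');pl(c,(300,60,440,130),.05,.07,'deck');pl(c,(480,90,620,300),.065,.08,'flap')
w4=load('w4');pl(w4,(500,90,620,300),.065,.08,'flap w4');w3=load('w3');pl(w3,(500,100,570,300),.065,.08,'flap w3')
hsv=None
print(proj(d,[.606,.0389,.07]))
o=np.hstack([cv2.resize(c['pixels'],(480,300)),cv2.resize(d['pixels'][140:265,170:370],(320,200))[:200] if 0 else cv2.resize(d['pixels'][140:290,180:340],(320,300))]);cv2.imwrite('pics/c5.png',o)
E
```

```text
{'clock': 11.475, 'ee_pos': [0.5361, 0.0313, 0.0734], 'eef_rot': [179.9786, 0.0201, 96.3154], 'ft_force': [-21.3193, -3.3562, 27.0813], 'wrist_torque': [-0.4079, 3.2942, -0.0811], 'grip_width': 0.0109}
tcp infeed -0.07031559280969188 0.00015960399392897772 front x 0.03468440719030812 F along/lat -21.559198569012615 -0.9889665844022015
plate 7063 slope deg x,y [ 0.15 -0.02] z mean 0.0632
deck 9699 slope deg x,y [-0.   -0.03] z mean 0.0592
flap 28880 slope deg x,y [0.07 0.04] z mean 0.0727
flap w4 25094 slope deg x,y [ 0.24 -0.07] z mean 0.0727
flap w3 13393 slope deg x,y [ 0.38 -0.06] z mean 0.0728
[286.60623908 205.81808737]
```

View pics/c5.png

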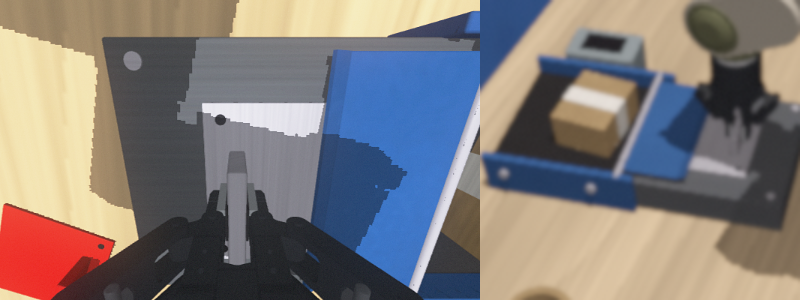

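```bash
python3 - <<'E'
from h import *
c=load('w5');g=cv2.cvtColor(c['pixels'],cv2.COLOR_BGR2GRAY).astype(np.float32)
def line(us,v0,v1,z,n):
    P=[]
    for u in us:
        s=abs(np.diff(g[v0:v1,u])); i=np.argmax(s); a,b,e=s[max(i-1,0)],s[i],s[min(i+1,len(s)-1)]
        P.append(ray(c,u,v0+i+.5+(.5*(a-e)/(a-2*b+e) if a-2*b+e else 0),z)[:2])
    l=cv2.fitLine(np.array(P,np.float32),2,0,.01,.001).ravel(); print(n,'yaw',np.degrees(np.arctan(l[1]/l[0])))
line(range(285,425),130,150,.064,'plate left edge'); line(range(280,425),42,62,.06,'deck left edge')
E
python3 st.py
```

```text
plate left edge yaw 6.2683244
deck left edge yaw 6.212694
{'clock': 11.575, 'ee_pos': [0.5361, 0.0313, 0.0734], 'eef_rot': [179.9776, 0.0216, 96.3189], 'ft_force': [-22.1021, -3.9785, 28.0434], 'wrist_torque': [-0.3711, 3.2993, -0.0781], 'grip_width': 0.011}
tcp infeed -0.07029850422507089 0.00017445630376389208 front x 0.034701495774929106 F along/lat -22.405720872722515 -1.52130068370153
```

The plate is square to the deck within 0.1°, flat, home and pressed, and the flap is level. Handing in.

```bash
python3 -c "
from workcell import bot
print(bot.job_done())"; python3 st.py
```

```text
the job is handed in; nothing more can be done
None
the job is handed in; nothing more can be done
```

The wide plate is on the infeed deck with its front edge under the flap and against the ledge. I handed the job in at about 11.6 s, with the bar still gripped at the commanded 80 N.

Last checks before handing in:
- **Home against the ledge:** the front edge is at 34.7 mm, where 35 mm is expected. A further 1 mm push moved it only 0.16 mm. The forward push is about 22 N, including deck friction.
- **Square:** the plate's edge is within 0.1° of the deck's edge, and the wrist shows almost no twisting load.
- **Flat and pressed:** about 28 N downward. The plate's top is 4.0 mm above the deck, which is its own thickness.
- **Flap:** level within 0.1° and at the same height as before the insertion.
- **Narrow plate and other objects:** the arm made no contact with them by plan. I did not re-measure their positions at the end.

**Disagreements:**
- An early estimate of the lip position was about 4 mm off the one from the deck's front edge. A closer wrist view and the contact with the ledge settled it.
- The final depth data gave the plate a slope of 0.15° against the deck, which is within measurement noise.
- A state read after hand-in returned nothing, so the final second was not observed.

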